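Lock a core post in the T-slot and load the label roll

ROBOT

A 7-joint arm with a two-finger parallel gripper is mounted at the origin on a cart in front of the work surface, level with it; the furniture and walls round the work are solid. World frame = base frame: x ahead of the robot, y to its left, z up, the work surface at z = 0. Lengths are in m, angles in rad, forces in N, time in s.
With the tool pointing down it reaches from about 0.4 to 0.85 m from the base axis. Payload 10.4 kg.
Tool frame: the origin (TCP) lies midway between the tips of the shut fingers; the grasp point (between the pads) lies 19 mm behind it; z points along the fingers, y is the line along which they close (so a half turn about z gives the same grasp; the last joint's range is limited). The gripper opens to 87 mm and grips with 3 to 60 N. Pads are 19 mm wide; open, the fingers measure 117 mm over their backs; the gripper's body (75 mm by 190 mm) begins 51 mm behind the grasp point.
Start: joints at [1.173, 0.332, -0.065, 1.46, 0.022, 1.35, -0.088], TCP at [0.229, -0.582, 0.185] pointing down, gripper open.
Joint ranges: [-2.6, 2.6], [-0.5, 2.12], [-1.47, 1.34], [0.16, 2.42], [-1.27, 4.41], [0.06, 2.06], [-2.6, 2.6]. Speed limits (rad/s): [2.22, 2.22, 2.79, 2.79, 3.14, 3.14, 3.14].

INTERFACE

Orientations are given as a unit quaternion [x, y, z, w].
In Python, from bench import sensors, eyes, order gives the robot as it stands.
- The arm moves only by the tool arm_command, never from a script. Its argument "steps" is a list of rows, each an object with "rot": the turn, a rotation vector about the world's x, y, z in degrees, a list of three; "slide": the shift along the world's x, y, z in m, a list of three; "grip": the opening, from 0 (shut) to 1 (fully open). A call has exactly 8 rows; each row shifts and turns the commanded pose from where the row before left it; what a row does not reach is not made up. A row lasts 1/8 s, in which the tool goes at most 62.5 mm and 10.7 degrees, less where a joint would pass 70% of its speed; a pose out of reach is approached as far as the arm can. A call with a gripper value outside its range is refused whole. The fingers move at their own pace and stop on an object; "newtons" is the grip in N (left out, the last holds). Time passes only in rows, so rows that do not move let the fingers close, or fill a call up. It gives the time, the measured TCP pose, the force, the opening and the grip force at its end, in the units of the state.
- sensors.read_state(): the state, without advancing time (a new reading comes with each control period).
- eyes.camera(name): name is "scene" or "top" or "wrist"; returns a dict with "pixels" (420x560x3 uint8, red, green, blue), "intrinsics" (3x3 intrinsics, pixels), "pose" (4x4, takes a point from camera to world coordinates). Camera axes: x right, y down, z forward; pixel columns grow to the right and rows downward; lengths in m; the calibration is good to about 2 mm. A picture is of the moment at which its call begins. There is no depth.
- order.close_job(): hands the job in; it is judged then, once.
Trained networks look in a picture, given as the dict that the camera call returned (one of the last four; its "shot" number tells which), for a name from the list of things; names that differ only in an ending like _2 or _b are one class to them, and where a whole thing is asked for, a point or a joint stands for the part that bears it (a point fixed in the world has none). Each returns a list of dicts, best first, with "conf" (0 to 1); they miss things now and then, are a little off and sometimes report something else, mostly with a low value. They report only what shows in the picture. A call takes as long as a camera call. They do not tell look-alikes from the thing itself.
- eyes.look_for(name, picture): "bbox" ([left, top, right, bottom] in pixels, round what is visible of it).
The state is a dict: "time": time; "joint_positions": joint angles; "joint_vel": joint speeds; "joint_torque": joint torques, N m; "ee_pos": TCP position; "eef_rot": TCP orientation; "ft_force": force on the tool from outside, world axes, zero at the start; "torque": the same for the moment, N m; "width": finger opening in m; "grip_force": force on a finger pad.
Only numpy, scipy, OpenCV 4.12 (cv2) and the standard library are available. Lean on these libraries where they do the work, as an engineer would, in place of code of your own. Each camera call takes 0.05 s, during which the arm holds its last target. There are 200 camera calls.

TASK

Set up the label-roll stand: drop the steel core post's T-shaped foot into the wide window of the aluminium rail's slot, slide it along to the closed end of the slot at the red marks, and turn it a quarter turn clockwise (seen from above) to its stop so that it is locked. Only then lower the white label roll over the post, without letting it drop, until it sits flat on the post's blue flange. Do not knock over the post or disturb the spray can or the tape roll, and leave everything standing free.

Things in the scene. Friction and masses are not known exactly. Their poses are not given: they have to be found in the camera images.
- post_center (a point): loose steel core post, 93 mm tall, 0.35 kg, standing on its foot; point on its axis, 46 mm above the foot's underside. z up, x along the long side of the foot. From below: oblong T-foot 46.5 (x) by 26 mm (y), 9 mm thick, corners blunted; neck 15 mm in diameter to 18 mm height; blue flange 50 mm in diameter to 24 mm; dark shaft 23 mm in diameter to 54 mm; then the steel grip
- post_grip (a point): middle of the post's grip, on its axis, 74 mm above the foot's underside; axes as the post's. The grip is a steel block from 54 to 91 mm height with two flats 14 mm apart facing +y and -y, each 18 mm wide (x), to be pinched from above; a red line along x on its top shows how the foot lies below
- roll_center (a point): loose white label roll on a brown card core, 66 mm in diameter, 50 mm tall, 28 mm bore right through, 0.18 kg, standing on its flat end (bore upright); this point is in the middle of the bore, 25 mm above the underside; can be gripped across its outside
- rail_window (a point): centre of the loading window in the top face (26 mm above the bench) of the fixed aluminium T-slot rail. x along the slot towards its closed end, z up. Opening 54 mm long (x), 30 mm wide: the only place where the foot passes, long side along x. Below: channel 30 mm wide, floor 20 mm down, lips 7 mm thick. Post fully down: flange rests on the top face, post centre 28 mm above this point
- rail_station (a point): lock station, on the slot's centre line in the top face, between two red marks, 100 mm from the window along +x; same axes. The slot's mouth, 19 mm wide, ends here: the neck stops within 1 mm of this point. Only here is a pocket under the lips where the foot can turn, and only clockwise from above, from along x to along y, to a stop (6 degrees of play); then it can neither slide nor lift
- rail_guide (a point): point in the rail's top face, 86 mm beyond the lock station along +x, between two fixed upright white guide rollers (18 mm in diameter, up to 91 mm above the bench, 25 mm apart). The rail runs from 232 mm before to 20 mm beyond this point and is 82 mm wide. Beside it: a soft-covered tool case 0.24 m high right of y = -0.17, a printer 0.28 m high left of y = 0.30
- cleaner_can: bystander: white and red spray can standing, 58 mm in diameter, 150 mm tall; origin at its underside; leave alone
- tape_roll: bystander: beige roll of tape lying flat, 100 mm in diameter, 25 mm tall; origin at its underside; leave alone
Things that resemble listed ones, but are neither listed nor needed, are in the scene too. Leave any orange look-alike of the part that bears post_center alone.

How it is judged:
By the outcome, as a careful person would: the job done as asked, in the order asked, and still so for the second after the job is handed in, with the robot touching nothing.
It also fails if it takes over 67 s, if anything falls off the work surface, if the arm or the gripper's body presses on something with over 40 N, if the wrist force passes 120 N, or if a joint passes its speed limit or range.

## Working session

There is one attempt and no reset: what is moved stays moved. The work goes in short steps, Python scripts to look and compute and a tool call to move; the robot and the scene stay as the last step left them, time stands still between calls to the robot, and variables do not carry over. Pictures are saved under pics/ and viewed, at most 13 in all, crops included, and the job is handed in when it is done.

Besides the shell and the picture viewer there is one more tool, called after ">>>" as name(argument=value, ...), one argument or row to a line, values as JSON. arm_command: Moves the arm, as the interface text tells. Its arguments: {"type":"object","properties":{"steps":{"type":"array","items":{"type":"object","properties":{"rot":{"type":"array","items":{"type":"number"}},"slide":{"type":"array","items":{"type":"number"}},"grip":{"type":"number"}}}},"newtons":{"type":"number"}},"required":["steps"]}

```bash
mkdir -p pics
cat > h.py <<'E'
import numpy as np, cv2
from bench import sensors, eyes, order
def shot(n,fn=None):
    p=eyes.camera(n)
    if fn: cv2.imwrite('pics/'+fn,cv2.cvtColor(p['pixels'],cv2.COLOR_RGB2BGR))
    return p
def onz(p,uv,z):
    K=np.array(p['intrinsics']);T=np.array(p['pose'])
    d=T[:3,:3]@np.linalg.solve(K,[uv[0],uv[1],1.]);o=T[:3,3]
    return o+d*(z-o[2])/d[2]
def proj(p,X):
    K=np.array(p['intrinsics']);T=np.array(p['pose'])
    c=T[:3,:3].T@(np.array(X)-T[:3,3]);q=K@c;return q[:2]/q[2]
E
python3 - <<'E'
from h import *
np.set_printoptions(precision=3,suppress=True)
s=sensors.read_state();print(s['time'],s['ee_pos'],s['eef_rot'],s['width'])
a=shot('scene','s1.png');b=shot('top','t1.png')
for n,p in(('scene',a),('top',b)):
    print(n,np.array(p['pose']),np.array(p['intrinsics'])[0])
    for k in['post_center','post_grip','roll_center','rail_window','rail_station','rail_guide','cleaner_can','tape_roll']:
        for r in eyes.look_for(k,p): print(k,round(r['conf'],2),np.round(r['bbox'],0), onz(p,[(r['bbox'][0]+r['bbox'][2])/2,(r['bbox'][1]+r['bbox'][3])/2],.03)[:2])
E
```

```text
0.0 [ 0.229 -0.581  0.184] [ 0.982  0.186 -0.    -0.001] 0.08715734215337403
scene [[-0.563 -0.643  0.52   0.174]
 [-0.826  0.445 -0.345  0.391]
 [-0.009 -0.624 -0.782  0.76 ]
 [ 0.     0.     0.     1.   ]] [488.481   0.    280.441]
post_center 0.94 [237. 294. 267. 337.] [0.501 0.232]
post_center 0.69 [302. 296. 334. 340.] [0.436 0.147]
post_center 0.69 [214. 248. 240. 291.] [0.599 0.222]
post_grip 0.79 [300. 296. 332. 340.] [0.438 0.15 ]
post_grip 0.56 [236. 293. 266. 332.] [0.506 0.232]
roll_center 0.77 [367. 253. 412. 301.] [ 0.428 -0.001]
rail_window 0.61 [244. 164. 357. 268.] [0.622 0.048]
rail_station 0.59 [242. 161. 356. 268.] [0.627 0.048]
rail_guide 0.89 [245. 162. 357. 270.] [0.621 0.047]
cleaner_can 0.92 [177. 179. 211. 247.] [0.743 0.21 ]
tape_roll 0.63 [207. 158. 253. 202.] [0.777 0.11 ]
top [[ 0.014 -0.997  0.082  0.533]
 [-1.    -0.016 -0.018  0.097]
 [ 0.02  -0.081 -0.996  0.998]
 [ 0.     0.     0.     1.   ]] [416.753   0.    274.247]
post_center 0.66 [230. 286. 257. 308.] [0.43  0.147]
post_center 0.65 [196. 256. 218. 282.] [0.495 0.231]
post_center 0.6 [204. 214. 225. 237.] [0.595 0.217]
post_grip 0.84 [200. 212. 226. 232.] [0.602 0.222]
post_grip 0.69 [230. 284. 254. 309.] [0.432 0.15 ]
post_grip 0.58 [197. 258. 222. 277.] [0.498 0.227]
roll_center 0.8 [293. 280. 329. 316.] [ 0.432 -0.008]
rail_window 0.97 [242. 179. 350. 237.] [0.638 0.029]
rail_guide 0.82 [242. 174. 358. 240.] [0.642 0.019]
cleaner_can 0.69 [198. 152. 229. 190.] [0.723 0.223]
cleaner_can 0.59 [244. 179. 351. 238.] [0.637 0.024]
tape_roll 0.6 [248. 122. 286. 164.] [0.792 0.099]
```

```bash
python3 -c "
import cv2,numpy as np
a=cv2.imread('pics/t1.png');print(a.shape)"
```

```text
(420, 560, 3)
```

View pics/t1.png

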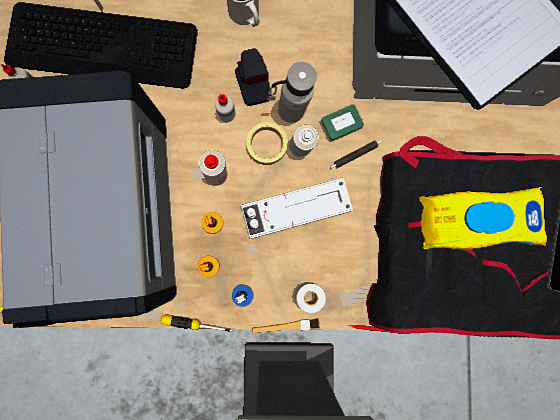

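View pics/s1.png

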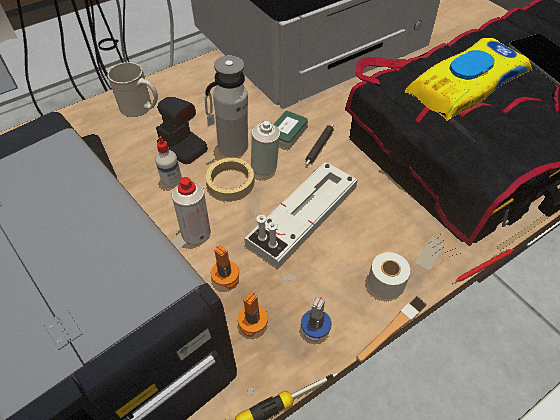

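The top view shows a blue-flanged post at (242,295), with orange look-alikes at (212,223) and (207,267). The roll is at (310,297). The rail's rollers are at its left end (250,217) and its window is at the right. The blue post fits the description, so I'll confirm it in a crop.

Run:
```python
import cv2,numpy as np
a=cv2.imread('pics/t1.png');s=cv2.imread('pics/s1.png')
A=cv2.resize(a[168:248,235:360],None,fx=6,fy=6,interpolation=cv2.INTER_CUBIC)[:, :750]
cv2.imwrite('pics/c1.png',A)
B=cv2.resize(a[275:320,222:262],(400,450),interpolation=cv2.INTER_CUBIC)
C=cv2.resize(s[290:345,295:340],(368,450),interpolation=cv2.INTER_CUBIC)
cv2.imwrite('pics/c2.png',np.hstack([B,C]))
```

```text
(no output)
```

View pics/c1.png

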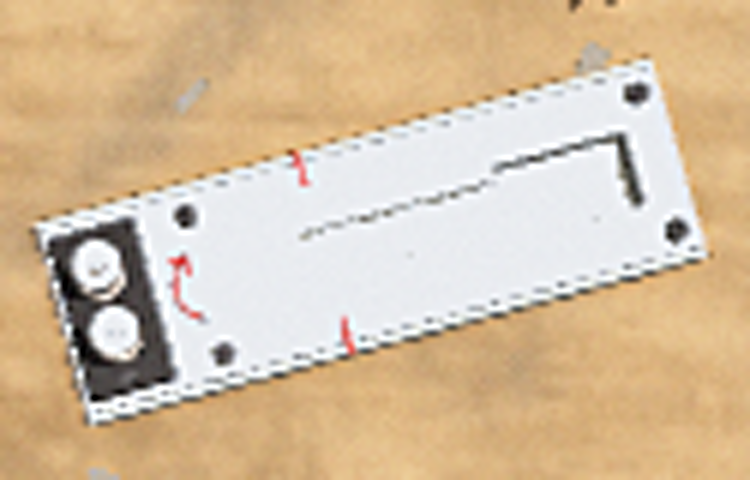

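View pics/c2.png

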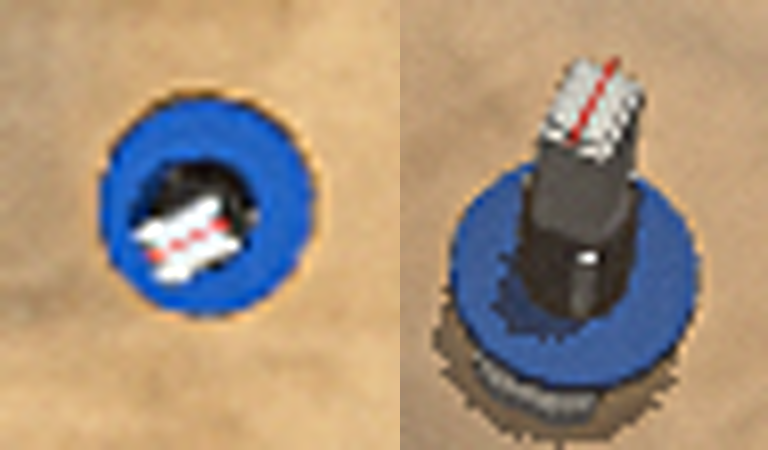

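The crops confirm the blue post, with its red line sloping in the top view. They also show the rail's outline, with the red marks at crop (300,165) and (347,335) and the window's end at (630,165).

Run:
```python
from h import *
np.set_printoptions(precision=4,suppress=True)
b=shot('top');s=shot('scene')
f=lambda u,v:(u/6+235-.4,v/6+168-.4)
c=[onz(b,f(*q),.026)[:2] for q in[(37,225),(92,422),(650,62),(708,257)]]
TL,BL,TR,BR=c;print(c,'L',np.linalg.norm(TL-TR),'W',np.linalg.norm(TL-BL),np.linalg.norm(TR-BR))
d=(TL+BL-TR-BR)/2;d/=np.linalg.norm(d);print('dir',d,np.degrees(np.arctan2(d[1],d[0])))
R=(TR+BR)/2;L=(TL+BL)/2
mid=(R+L)/2; G=mid+d*(126-20)/1000
print('guide',G,'station',G-.086*d,'window',G-.186*d)
m=[onz(b,f(*q),.026)[:2] for q in[(300,168),(347,335)]];print('marks mid',sum(m)/2)
t=[onz(b,q,.093)[:2] for q in[(236.6,300.3),(244.1,297.1)]];print('top line',sum(t)/2,np.degrees(np.arctan2(*(t[0]-t[1])[::-1])))
t=[onz(s,q,.093)[:2] for q in[(315.6,306.7),(321.1,296.9)]];print('scene line',sum(t)/2,np.degrees(np.arctan2(*(t[0]-t[1])[::-1])))
# flange centre in top at z .024
print('flange', onz(b,(222+20.8-.4,275+20.3-.4),.024)[:2])
for r in eyes.look_for('roll_center',b): print(r['bbox'])
print('roll',onz(b,(311,297.5),.05))
```

```text
[array([0.6435, 0.1577]), array([0.5669, 0.1348]), array([ 0.7121, -0.0823]), array([ 0.6352, -0.1052])] L 0.2496748237411411 W 0.07989139096376792 0.08025534942682902
dir [-0.2743  0.9616] 105.92297899427336
guide [0.6104 0.1282] station [0.634  0.0455] window [ 0.6614 -0.0507]
marks mid [0.635  0.0457]
top line [0.4343 0.1502] 113.65925138374463
scene line [0.4349 0.1511] 116.70895021402582
flange [0.4354 0.1497]
[296.5, 280.5, 327.1, 315.2]
roll [ 0.4342 -0.006   0.05  ]
```

>>> arm_command(
  steps=[
    {"slide":[0,0,0.06],"rot":[0,0,0],"grip":1},
    {"slide":[0,0,0.06],"rot":[0,0,0],"grip":1},
    {"slide":[0.03,0.05,0],"rot":[0,0,8],"grip":1},
    {"slide":[0.03,0.05,0],"rot":[0,0,8],"grip":1},
    {"slide":[0.03,0.05,0],"rot":[0,0,8],"grip":1},
    {"slide":[0.03,0.05,0],"rot":[0,0,8],"grip":1},
    {"slide":[0.03,0.05,0],"rot":[0,0,8],"grip":1},
    {"slide":[0.03,0.05,0],"rot":[0,0,8],"grip":1},
  ],
)

```text
time: 2.05
ee_pos: [0.4095, -0.2799, 0.3049]
eef_rot: [0.82, 0.572, 0.0, 0.0]
ft_force: [1.8, -0.4, 0.4]
width: 0.0868
grip_force: 0.0
```

>>> arm_command(
  steps=[
    {"slide":[0.003,0.054,0],"rot":[0,0,5.7],"grip":1},
    {"slide":[0.003,0.054,0],"rot":[0,0,5.7],"grip":1},
    {"slide":[0.003,0.054,0],"rot":[0,0,5.7],"grip":1},
    {"slide":[0.003,0.054,0],"rot":[0,0,5.7],"grip":1},
    {"slide":[0.003,0.054,0],"rot":[0,0,5.7],"grip":1},
    {"slide":[0.003,0.054,0],"rot":[0,0,5.7],"grip":1},
    {"slide":[0.003,0.054,0],"rot":[0,0,5.7],"grip":1},
    {"slide":[0.003,0.054,0],"rot":[0,0,5.7],"grip":1},
  ],
)

```text
time: 3.05
ee_pos: [0.4326, 0.152, 0.305]
eef_rot: [0.536, 0.845, 0.0, 0.001]
ft_force: [1.9, 0.2, 0.4]
width: 0.0871
grip_force: 0.0
```

Run:
```python
from h import *
np.set_printoptions(precision=4,suppress=True)
b=shot('wrist','w1.png')
print(np.array(b['pose']))
print(proj(b,[.4346,.1505,.093]))
for r in eyes.look_for('post_grip',b)+eyes.look_for('post_center',b): print(r)
im=b['pixels'].astype(int);R,G,B=im[...,0],im[...,1],im[...,2]
m=((R>150)&(G<90)&(B<90)).astype(np.uint8)
n,l,st,ce=cv2.connectedComponentsWithStats(m)
for i in range(1,n):
    if st[i,4]>15:
        ys,xs=np.where(l==i);pt=np.array([xs,ys]).T.astype(float)
        W=np.array([onz(b,q,.093)[:2] for q in pt]);c=W.mean(0);u=np.linalg.svd(W-c)[2][0]
        print(st[i],c,np.degrees(np.arctan2(u[1],u[0]))%180)
```

```text
[[ 0.905   0.4052  0.1299  0.397 ]
 [ 0.4255 -0.8627 -0.2734  0.2282]
 [ 0.0013  0.3027 -0.9531  0.5043]
 [ 0.      0.      0.      1.    ]]
[278.1884 180.839 ]
{'bbox': [371.8, 159.4, 416.8, 192.1], 'conf': 0.91}
{'bbox': [322.2, 127.6, 359.3, 157.5], 'conf': 0.76}
{'bbox': [264.0, 156.8, 293.1, 184.8], 'conf': 0.63}
{'bbox': [321.1, 128.2, 348.7, 157.8], 'conf': 0.95}
{'bbox': [372.5, 161.1, 415.0, 188.9], 'conf': 0.78}
{'bbox': [264.6, 158.3, 294.9, 185.2], 'conf': 0.63}
{'bbox': [314.6, 206.9, 392.6, 338.1], 'conf': 0.16}
[483 222  27  22 342] [0.7608 0.2166] 175.4409605371864
[553 269   7   6  28] [0.8843 0.2049] 174.23561601634393
```

View pics/w1.png

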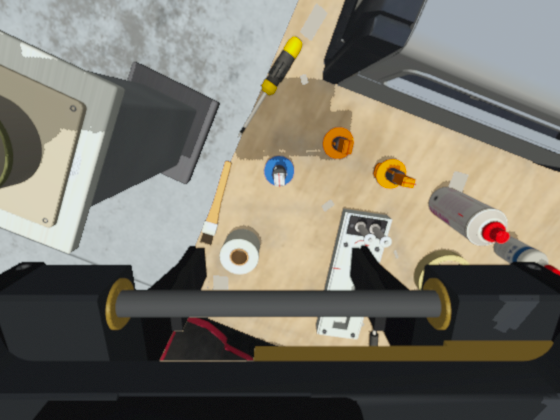

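The wrist view shows the blue post's top at about (279,179), against a prediction of (278,181), so the position holds. I'll descend and grip.

>>> arm_command(
  steps=[
    {"slide":[0.002,-0.0015,-0.05],"rot":[0,0,0],"grip":1},
    {"slide":[0,0,-0.05],"rot":[0,0,0],"grip":1},
    {"slide":[0,0,-0.05],"rot":[0,0,0],"grip":1},
    {"slide":[0,0,-0.05],"rot":[0,0,0],"grip":1},
    {"slide":[0,0,-0.025],"rot":[0,0,0],"grip":1},
    {"slide":[0,0,-0.025],"rot":[0,0,0],"grip":1},
    {"slide":[0,0,0],"rot":[0,0,0],"grip":0.3},
    {"slide":[0,0,0],"rot":[0,0,0],"grip":0.3},
  ],
  newtons=30,
)

```text
time: 4.2
ee_pos: [0.4355, 0.1486, 0.0556]
eef_rot: [0.537, 0.844, 0.0, 0.0]
ft_force: [-0.0, 0.3, 0.5]
width: 0.0741
grip_force: 0.0
```

>>> arm_command(
  steps=[
    {"slide":[0,0,0],"rot":[0,0,0],"grip":0},
    {"slide":[0,0,0],"rot":[0,0,0],"grip":0},
    {"slide":[0,0,0],"rot":[0,0,0],"grip":0},
    {"slide":[0,0,0],"rot":[0,0,0],"grip":0},
    {"slide":[0,0,0],"rot":[0,0,0],"grip":0},
    {"slide":[0,0,0],"rot":[0,0,0],"grip":0},
    {"slide":[0,0,0],"rot":[0,0,0],"grip":0},
    {"slide":[0,0,0],"rot":[0,0,0],"grip":0},
  ],
)

```text
time: 5.2
ee_pos: [0.4359, 0.1494, 0.0555]
eef_rot: [0.537, 0.844, 0.001, 0.001]
ft_force: [-1.1, 0.1, 8.2]
width: 0.0018
grip_force: 4.1
```

Run:
```python
from h import *
s=sensors.read_state();print(s['width'],s['grip_force'],s['ft_force'])
a=shot('scene');w=shot('wrist')
A=cv2.resize(a['pixels'][230:350,240:400],(533,400));B=cv2.resize(w['pixels'],(533,400))[100:400,130:400]
B=cv2.resize(B,(267,297));B=np.vstack([B,np.zeros((103,267,3),np.uint8)])
cv2.imwrite('pics/x2.png',np.hstack([A,B])[...,::-1])
```

```text
0.0018225599519833718 4.053213559091091 [-1.09089848  0.09029967  8.18481111]
```

View pics/x2.png

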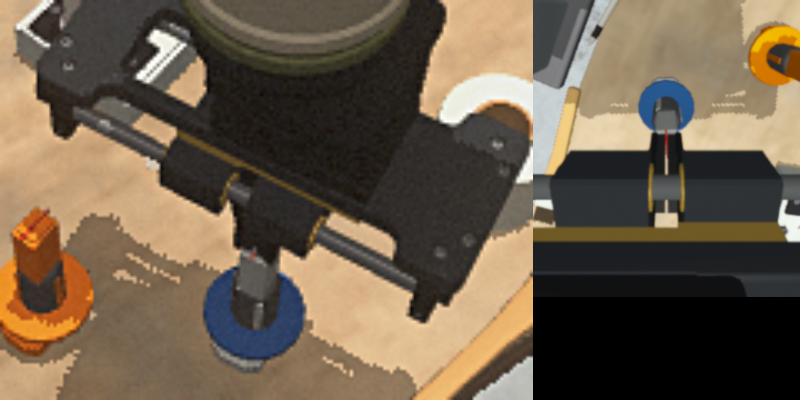

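Run:
```python
from h import *
np.set_printoptions(precision=1,suppress=True)
s=sensors.read_state();print(s['time'],s['width'],s['grip_force'],s['ft_force'],s['torque'])
a=shot('scene');w=shot('wrist')
T=np.array(s['ee_pos']);ty=np.array([np.cos(np.radians(25.2)),np.sin(np.radians(25.2)),0]);tx=np.array([-ty[1],ty[0],0])
for n,p in(('s',a),('w',w)):
  for l,X in(('tcp',T),('grasp',T+[0,0,.019]),('graspL',T+[0,0,.019]+.007*ty),('graspR',T+[0,0,.019]-.007*ty),('top',[.4346,.1505,.091]),('fl',[.4346,.1505,.024])): print(n,l,proj(p,X))
A=cv2.resize(a['pixels'][270:350,270:360],(450,400),interpolation=cv2.INTER_CUBIC)
B=cv2.resize(w['pixels'][150:290,210:330],(343,400),interpolation=cv2.INTER_CUBIC)
cv2.imwrite('pics/x3.png',np.hstack([A,B])[...,::-1])
```

```text
5.3 0.0007857159467806683 4.51325386762619 [-0.1 -0.7  9.2] [-0.1  0.2 -0. ]
s tcp [317.8 312.1]
s grasp [318.4 306.4]
s graspL [314.4 304.4]
s graspR [322.4 308.5]
s top [318.7 302.3]
s fl [316.6 321.8]
w tcp [277.4 238.4]
w grasp [277.5 249.6]
w graspL [288.  249.6]
w graspR [266.9 249.7]
w top [276.7 258.8]
w fl [276.8 221.7]
```

View pics/x3.png

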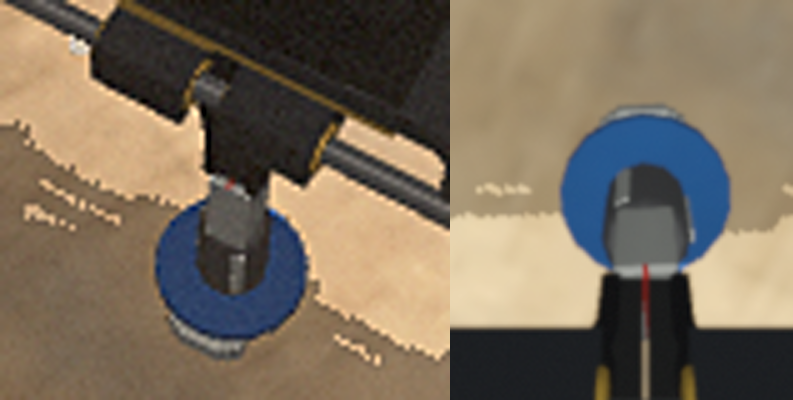

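The fingertips rest on top of the post. They sit about 36 mm higher than the reported TCP z implies, with fz around 9 N shared over the two pads, and the post is unmoved. I'll lift slightly, open, go lower and close again.

>>> arm_command(
  steps=[
    {"slide":[0,0,0.006],"rot":[0,0,0],"grip":0.2},
    {"slide":[0,0,0.002],"rot":[0,0,0],"grip":0.7},
    {"slide":[0,0,0],"rot":[0,0,0],"grip":0.7},
    {"slide":[0,0,0],"rot":[0,0,0],"grip":0.7},
    {"slide":[0,0,0],"rot":[0,0,0],"grip":0.7},
    {"slide":[0,0,0],"rot":[0,0,0],"grip":0.7},
    {"slide":[0,0,0],"rot":[0,0,0],"grip":0.7},
    {"slide":[0,0,0],"rot":[0,0,0],"grip":0.7},
  ],
)

```text
time: 6.4
ee_pos: [0.4348, 0.1489, 0.0627]
eef_rot: [0.537, 0.844, 0.0, -0.0]
ft_force: [0.0, -0.3, -0.0]
width: 0.0602
grip_force: 0.0
```

>>> arm_command(
  steps=[
    {"slide":[0,0,-0.008],"rot":[0,0,0],"grip":0.7},
    {"slide":[0,0,-0.006],"rot":[0,0,0],"grip":0.7},
    {"slide":[0,0,-0.006],"rot":[0,0,0],"grip":0.7},
    {"slide":[0,0,-0.006],"rot":[0,0,0],"grip":0.7},
    {"slide":[0,0,-0.005],"rot":[0,0,0],"grip":0.7},
    {"slide":[0,0,0],"rot":[0,0,0],"grip":0.7},
    {"slide":[0,0,0],"rot":[0,0,0],"grip":0.7},
    {"slide":[0,0,0],"rot":[0,0,0],"grip":0.7},
  ],
)

```text
time: 7.4
ee_pos: [0.435, 0.1489, 0.0319]
eef_rot: [0.537, 0.844, 0.0, 0.0]
ft_force: [0.7, 0.9, -0.7]
width: 0.0611
grip_force: 0.0
```

>>> arm_command(
  steps=[
    {"slide":[0,0,0],"rot":[0,0,0],"grip":0},
    {"slide":[0,0,0],"rot":[0,0,0],"grip":0},
    {"slide":[0,0,0],"rot":[0,0,0],"grip":0},
    {"slide":[0,0,0],"rot":[0,0,0],"grip":0},
    {"slide":[0,0,0],"rot":[0,0,0],"grip":0},
    {"slide":[0,0,0],"rot":[0,0,0],"grip":0},
    {"slide":[0,0,0],"rot":[0,0,0],"grip":0},
    {"slide":[0,0,0],"rot":[0,0,0],"grip":0},
  ],
  newtons=30,
)

```text
time: 8.4
ee_pos: [0.4348, 0.1488, 0.0317]
eef_rot: [0.537, 0.844, -0.0, 0.0]
ft_force: [1.5, 0.1, -0.9]
width: 0.0141
grip_force: 29.7
```

Run:
```python
from h import *
s=sensors.read_state();print(s['width'],s['grip_force'],s['ft_force'],s['torque'])
w=shot('wrist','w4.png')
```

```text
0.014075779399084281 29.743679792204603 [ 1.53181821  0.11506699 -0.85149871] [-0.0621665  -0.25453965 -0.02649222]
```

Gripped now: width 14.1 mm at 30 N. Before carrying the post, I'll check the clearance to the grey can near the rail.

Run:
```python
from h import *
from scipy.optimize import least_squares
np.set_printoptions(precision=3,suppress=True)
a=shot('scene');b=shot('top')
def tri(us,ut):
    return least_squares(lambda X:np.r_[proj(a,X)-us,proj(b,X)-ut],[.7,.05,.1]).x
print('can top',tri((266,126),(307,131)))
print('bottle top',tri((229,63),(301,73)))
for n in('scene','top'):
    print([ (r['conf'],r['bbox']) for r in eyes.look_for('cleaner_can',a if n=='scene' else b)])
```

```text
can top [0.798 0.01  0.106]
bottle top [0.882 0.033 0.214]
[(0.85, [178.4, 179.9, 212.8, 247.4])]
[(0.77, [197.3, 150.1, 226.7, 189.3]), (0.52, [248.7, 121.1, 287.3, 163.0])]
```

>>> arm_command(
  steps=[
    {"slide":[0,0,0.01],"rot":[0,0,0],"grip":0},
    {"slide":[0,0,0.02],"rot":[0,0,0],"grip":0},
    {"slide":[0,0,0.03],"rot":[0,0,0],"grip":0},
    {"slide":[0,0,0.03],"rot":[0,0,0],"grip":0},
    {"slide":[0,0,0.03],"rot":[0,0,0],"grip":0},
    {"slide":[0,0,0.02],"rot":[0,0,0],"grip":0},
    {"slide":[0,0,0],"rot":[0,0,0],"grip":0},
    {"slide":[0,0,0],"rot":[0,0,0],"grip":0},
  ],
  newtons=40,
)

```text
time: 9.65
ee_pos: [0.4343, 0.1487, 0.1709]
eef_rot: [0.537, 0.844, -0.0, -0.0]
ft_force: [-0.8, -0.2, -4.5]
width: 0.0137
grip_force: 39.7
```

>>> arm_command(
  steps=[
    {"slide":[0.028,-0.025,0],"rot":[0,0,-1.14],"grip":0},
    {"slide":[0.028,-0.025,0],"rot":[0,0,-1.14],"grip":0},
    {"slide":[0.028,-0.025,0],"rot":[0,0,-1.14],"grip":0},
    {"slide":[0.028,-0.025,0],"rot":[0,0,-1.14],"grip":0},
    {"slide":[0.028,-0.025,0],"rot":[0,0,-1.14],"grip":0},
    {"slide":[0.028,-0.025,0],"rot":[0,0,-1.14],"grip":0},
    {"slide":[0.028,-0.025,0],"rot":[0,0,-1.14],"grip":0},
    {"slide":[0.028,-0.025,0],"rot":[0,0,-1.14],"grip":0},
  ],
)

```text
time: 10.65
ee_pos: [0.659, -0.0519, 0.1697]
eef_rot: [0.602, 0.798, -0.001, -0.001]
ft_force: [0.4, -0.2, -3.0]
width: 0.0139
grip_force: 39.8
```

Run:
```python
from h import *
np.set_printoptions(precision=4,suppress=True)
s=sensors.read_state();print(s['ee_pos'],s['eef_rot'])
w=shot('wrist','w5.png');a=shot('scene','s5.png');
A=cv2.resize(a['pixels'][120:280,225:365],(525,600),interpolation=cv2.INTER_CUBIC)
B=cv2.resize(w['pixels'][100:300,230:320],(270,600),interpolation=cv2.INTER_CUBIC)
cv2.imwrite('pics/x5.png',np.hstack([A,B])[...,::-1])
for n,X in (('win',[.6614,-.0507,.026]),('sta',[.634,.0455,.026]),('gui',[.6104,.1282,.026])): print(n,proj(a,X),proj(w,X))
```

```text
[ 0.659  -0.0519  0.1697] [ 0.6023  0.7983 -0.0006 -0.0011]
win [328.9882 182.4306] [280.1038 190.825 ]
sta [297.8848 212.7541] [280.2688 100.6238]
gui [268.5153 241.4171] [280.3937   8.4317]
```

View pics/x5.png

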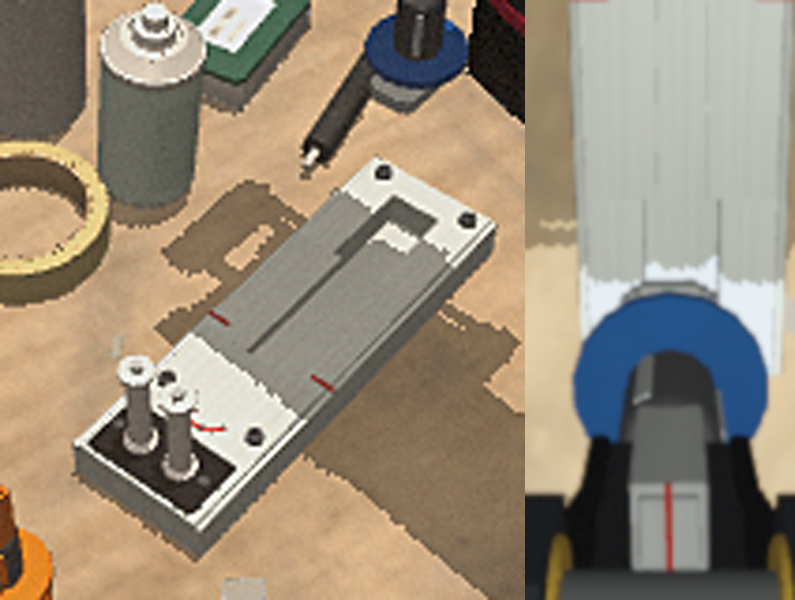

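The crop shows the window centre at about (388,232), against a projected (390,234). The mark midpoint is (270,350), projected (273,348). In the wrist view the rail lies 3–5 mm to the right of the tool, so I'll correct by about 3.5 mm and go lower.

>>> arm_command(
  steps=[
    {"slide":[0.0035,0,-0.02],"rot":[0,0,0],"grip":0},
    {"slide":[0,0,-0.02],"rot":[0,0,0],"grip":0},
    {"slide":[0,0,-0.02],"rot":[0,0,0],"grip":0},
    {"slide":[0,0,-0.02],"rot":[0,0,0],"grip":0},
    {"slide":[0,0,-0.012],"rot":[0,0,0],"grip":0},
    {"slide":[0,0,-0.01],"rot":[0,0,0],"grip":0},
    {"slide":[0,0,0],"rot":[0,0,0],"grip":0},
    {"slide":[0,0,0],"rot":[0,0,0],"grip":0},
  ],
)

```text
time: 11.75
ee_pos: [0.6628, -0.0511, 0.0704]
eef_rot: [0.602, 0.798, 0.0, 0.0]
ft_force: [0.7, 0.5, -2.7]
width: 0.0136
grip_force: 40.0
```

Run:
```python
from h import *
np.set_printoptions(precision=4,suppress=True,linewidth=200)
s=sensors.read_state();print(s['ee_pos'],s['eef_rot'],s['ft_force'])
w=shot('wrist','w6.png')
for X in([.6614,-.0507,.026],[.634,.0455,.026]): print(proj(w,X))
im=w['pixels'].astype(int)
R,G,B=im[...,0],im[...,1],im[...,2]
bl=(B>R+50)
for r in range(140,215,8):
    sat=(R-B)[r]; rail=np.where(sat<22)[0]; rail=rail[(rail>200)&(rail<360)]
    x=np.where(bl[r])[0]
    print(r,rail.min() if len(rail) else None,rail.max() if len(rail) else None,(rail.min()+rail.max())/2 if len(rail) else 0,'blue',(x.min(),x.max(),(x.min()+x.max())/2) if len(x) else None)
A=np.hstack([cv2.resize(im[130:280,225:335].astype(np.uint8),(440,600),interpolation=cv2.INTER_CUBIC)])
cv2.imwrite('pics/x6.png',A[...,::-1])
```

```text
[ 0.6628 -0.0511  0.0704] [0.6021 0.7984 0.0004 0.0005] [ 0.7481  0.479  -2.6884]
[276.0084 217.6432]
[275.7522  93.3773]
140 228 328 278.0 blue None
148 228 328 278.0 blue None
156 228 328 278.0 blue None
164 229 327 278.0 blue None
172 229 327 278.0 blue None
180 230 326 278.0 blue None
188 230 326 278.0 blue None
196 231 326 278.5 blue None
204 231 325 278.0 blue (np.int64(259), np.int64(297), np.float64(278.0))
212 232 325 278.5 blue (np.int64(251), np.int64(305), np.float64(278.0))
```

View pics/x6.png

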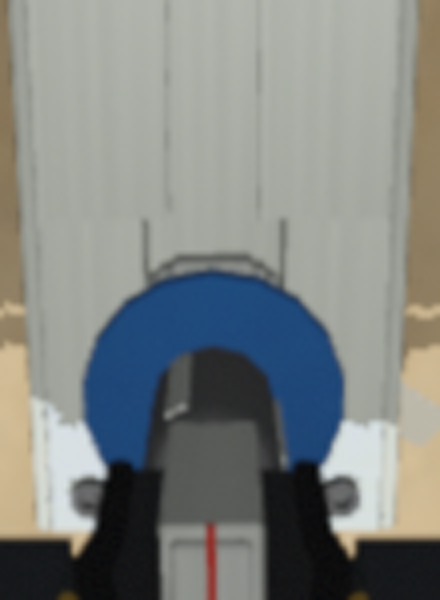

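The flange centre and the rail centre are both at column 278, so it's centred laterally. Next I'll work out the position along the slot.

Run:
```python
from h import *
s=sensors.read_state();T=np.array(s['ee_pos'])[:2];d=np.array([-.2743,.9616]);n=np.array([.9616,.2743])
w=shot('wrist');h=T*0;zb=s['ee_pos'][2]-.0317
for l,uv,z in(('winfront',(278,184.5),.026),('footfront',(278,194),zb+.009),('flangefront',(278,198),zb+.024),('flangefrontlow',(278,198),zb+.018),('mouthL',(266.5,165),.026),('mouthR',(289.8,165),.026)):
    q=onz(w,uv,z)[:2]-T; print(l,q@d,q@n)
m=(w['pixels'].astype(int)); r=(m[...,0]>m[...,1]+60)&(m[...,0]>110)
ys,xs=np.where(r[60:140]);ys=ys+60
for a,b in((200,278),(278,360)):
    k=(xs>a)&(xs<b)
    if k.any(): q=onz(w,(xs[k].mean(),ys[k].mean()),.026)[:2]-T;print('mark',xs[k].mean(),ys[k].mean(),k.sum(),q@d,q@n)
```

```text
winfront 0.02989989454403274 0.0005006009427220595
footfront 0.02730072809278778 0.00045449860701322155
flangefront 0.028172066098884813 0.00042365645206628063
flangefrontlow 0.026553779932611314 0.0004355628151842029
mouthL 0.04617086126757798 -0.008893889833702134
mouthR 0.04615689739685225 0.010152567105152376
mark 233.5 90.5 36 0.10281177140603807 -0.03329079429844348
mark 321.5 90.5 36 0.10278808415037928 0.033596315526361116
```

>>> arm_command(
  steps=[
    {"slide":[0,0,-0.006],"rot":[0,0,0],"grip":0},
    {"slide":[0,0,-0.005],"rot":[0,0,0],"grip":0},
    {"slide":[0,0,-0.003],"rot":[0,0,0],"grip":0},
    {"slide":[0,0,-0.003],"rot":[0,0,0],"grip":0},
    {"slide":[0,0,0],"rot":[0,0,0],"grip":0},
    {"slide":[0,0,0],"rot":[0,0,0],"grip":0},
    {"slide":[0,0,0],"rot":[0,0,0],"grip":0},
    {"slide":[0,0,0],"rot":[0,0,0],"grip":0},
  ],
)

```text
time: 12.85
ee_pos: [0.6624, -0.0511, 0.0528]
eef_rot: [0.602, 0.798, 0.0, 0.0]
ft_force: [0.8, 0.0, -3.0]
width: 0.0137
grip_force: 40.0
```

>>> arm_command(
  steps=[
    {"slide":[0,0,-0.004],"rot":[0,0,0],"grip":0},
    {"slide":[0,0,-0.004],"rot":[0,0,0],"grip":0},
    {"slide":[0,0,-0.003],"rot":[0,0,0],"grip":0},
    {"slide":[0,0,-0.001],"rot":[0,0,0],"grip":0},
    {"slide":[0,0,0],"rot":[0,0,0],"grip":0},
    {"slide":[0,0,0],"rot":[0,0,0],"grip":0},
    {"slide":[0,0,0],"rot":[0,0,0],"grip":0},
    {"slide":[0,0,0],"rot":[0,0,0],"grip":0},
  ],
)

```text
time: 13.85
ee_pos: [0.6624, -0.0511, 0.0407]
eef_rot: [0.602, 0.798, 0.0, 0.0]
ft_force: [0.5, -0.3, -3.4]
width: 0.0137
grip_force: 40.0
```

>>> arm_command(
  steps=[
    {"slide":[-0.0019,0.0067,-0.0006],"rot":[0,0,0],"grip":0},
    {"slide":[-0.0038,0.0135,0],"rot":[0,0,0],"grip":0},
    {"slide":[-0.0038,0.0135,0],"rot":[0,0,0],"grip":0},
    {"slide":[-0.0038,0.0135,0],"rot":[0,0,0],"grip":0},
    {"slide":[-0.0038,0.0135,0],"rot":[0,0,0],"grip":0},
    {"slide":[-0.0038,0.0135,0],"rot":[0,0,0],"grip":0},
    {"slide":[-0.0038,0.0135,0],"rot":[0,0,0],"grip":0},
    {"slide":[0,0,0],"rot":[0,0,0],"grip":0},
  ],
)

```text
time: 14.85
ee_pos: [0.6373, 0.0384, 0.0402]
eef_rot: [0.601, 0.799, 0.0, -0.0]
ft_force: [-0.0, -0.0, -3.9]
width: 0.0133
grip_force: 40.0
```

>>> arm_command(
  steps=[
    {"slide":[-0.0008,0.0029,0],"rot":[0,0,0],"grip":0},
    {"slide":[-0.0006,0.0019,0],"rot":[0,0,0],"grip":0},
    {"slide":[-0.0003,0.001,0],"rot":[0,0,0],"grip":0},
    {"slide":[-0.0003,0.001,0],"rot":[0,0,0],"grip":0},
    {"slide":[0,0,0],"rot":[0,0,0],"grip":0},
    {"slide":[0,0,0],"rot":[0,0,0],"grip":0},
    {"slide":[0,0,0],"rot":[0,0,0],"grip":0},
    {"slide":[0,0,0],"rot":[0,0,0],"grip":0},
  ],
)

```text
time: 15.85
ee_pos: [0.6356, 0.0433, 0.0401]
eef_rot: [0.602, 0.798, 0.0, 0.0]
ft_force: [-0.0, -0.2, -3.0]
width: 0.0142
grip_force: 40.0
```

>>> arm_command(
  steps=[
    {"slide":[-0.0003,0.001,0],"rot":[0,0,0],"grip":0},
    {"slide":[-0.0003,0.001,0],"rot":[0,0,0],"grip":0},
    {"slide":[0,0,0],"rot":[0,0,0],"grip":0},
    {"slide":[0,0,0],"rot":[0,0,0],"grip":0},
    {"slide":[0,0,0],"rot":[0,0,0],"grip":0},
    {"slide":[0,0,0],"rot":[0,0,0],"grip":0},
    {"slide":[0,0,0],"rot":[0,0,0],"grip":0},
    {"slide":[0,0,0],"rot":[0,0,0],"grip":0},
  ],
)

```text
time: 16.85
ee_pos: [0.635, 0.0454, 0.0401]
eef_rot: [0.602, 0.798, 0.0, 0.0]
ft_force: [0.3, -0.5, -3.9]
width: 0.0139
grip_force: 40.0
```

>>> arm_command(
  steps=[
    {"slide":[-0.0003,0.001,0],"rot":[0,0,0],"grip":0},
    {"slide":[0,0,0],"rot":[0,0,0],"grip":0},
    {"slide":[-0.0003,0.001,0],"rot":[0,0,0],"grip":0},
    {"slide":[0,0,0],"rot":[0,0,0],"grip":0},
    {"slide":[0,0,0],"rot":[0,0,0],"grip":0},
    {"slide":[0,0,0],"rot":[0,0,0],"grip":0},
    {"slide":[0,0,0],"rot":[0,0,0],"grip":0},
    {"slide":[0,0,0],"rot":[0,0,0],"grip":0},
  ],
)

```text
time: 17.85
ee_pos: [0.6347, 0.0464, 0.0402]
eef_rot: [0.602, 0.798, -0.0, 0.0]
ft_force: [1.2, -6.1, -3.1]
width: 0.0135
grip_force: 39.7
```

>>> arm_command(
  steps=[
    {"slide":[0.0003,-0.001,0],"rot":[0,0,0],"grip":0},
    {"slide":[-0.0002,0.0001,0],"rot":[0,0,-10],"grip":0},
    {"slide":[-0.0002,0.0001,0],"rot":[0,0,-10],"grip":0},
    {"slide":[-0.0002,0.0001,0],"rot":[0,0,-10],"grip":0},
    {"slide":[-0.0002,0.0001,0],"rot":[0,0,-10],"grip":0},
    {"slide":[0,0,0],"rot":[0,0,0],"grip":0},
    {"slide":[0,0,0],"rot":[0,0,0],"grip":0},
    {"slide":[0,0,0],"rot":[0,0,0],"grip":0},
  ],
)

```text
time: 18.85
ee_pos: [0.6332, 0.0463, 0.04]
eef_rot: [0.839, 0.544, -0.001, -0.0]
ft_force: [-3.0, -5.1, -0.9]
width: 0.0136
grip_force: 39.8
```

Run:
```python
from h import *
s=sensors.read_state();print(s['ft_force'],s['torque'],s['joint_positions'],np.degrees(2*np.arctan2(s['eef_rot'][1],s['eef_rot'][0])))
```

```text
[-2.96572565 -5.13569546 -0.8919058 ] [-1.38964411  0.5512839   0.04998336] [ 0.27127447  0.52889982 -0.55171772  1.56829042  0.29711346  1.13070712
 -0.76708263] 65.94915074203114
```

>>> arm_command(
  steps=[
    {"slide":[0.0002,-0.0007,0],"rot":[0,0,-10],"grip":0},
    {"slide":[-0.0002,0,0],"rot":[0,0,-10],"grip":0},
    {"slide":[-0.0002,0,0],"rot":[0,0,-10],"grip":0},
    {"slide":[-0.0002,0,0],"rot":[0,0,-10],"grip":0},
    {"slide":[-0.0002,0,0],"rot":[0,0,-8],"grip":0},
    {"slide":[0,0,0],"rot":[0,0,0],"grip":0},
    {"slide":[0,0,0],"rot":[0,0,0],"grip":0},
    {"slide":[0,0,0],"rot":[0,0,0],"grip":0},
  ],
)

```text
time: 19.85
ee_pos: [0.6332, 0.0466, 0.04]
eef_rot: [0.988, 0.157, -0.0, -0.0]
ft_force: [0.4, 0.3, -3.1]
width: 0.0135
grip_force: 39.8
```

Run:
```python
from h import *
s=sensors.read_state();print(s['ft_force'],s['torque'],s['joint_positions'],np.degrees(2*np.arctan2(s['eef_rot'][1],s['eef_rot'][0])))
```

```text
[ 0.44406767  0.3120344  -3.13743949] [-0.01209845 -0.01959352 -0.00766393] [ 0.15972094  0.49808234 -0.39879237  1.5764111   0.20801303  1.10936702
 -1.5437625 ] 18.079319528673228
```

>>> arm_command(
  steps=[
    {"slide":[0,0,0],"rot":[0,0,-2],"grip":0},
    {"slide":[0,0,0],"rot":[0,0,-1],"grip":0},
    {"slide":[0,0,0],"rot":[0,0,-1],"grip":0},
    {"slide":[0,0,0],"rot":[0,0,-1],"grip":0},
    {"slide":[0,0,0],"rot":[0,0,-1],"grip":0},
    {"slide":[0,0,0],"rot":[0,0,0],"grip":0},
    {"slide":[0,0,0],"rot":[0,0,0],"grip":0},
    {"slide":[0,0,0],"rot":[0,0,0],"grip":0},
  ],
)

```text
time: 20.85
ee_pos: [0.6333, 0.0461, 0.0401]
eef_rot: [0.995, 0.104, 0.0, -0.0]
ft_force: [0.1, 0.1, -2.7]
width: 0.0132
grip_force: 39.8
```

Run:
```python
from h import *
s=sensors.read_state();print(s['ft_force'],s['torque'],np.degrees(2*np.arctan2(s['eef_rot'][1],s['eef_rot'][0])))
```

```text
[ 0.14300573  0.11501525 -2.73847919] [ 0.18869312 -0.00420182  0.01326482] 11.964731220787234
```

>>> arm_command(
  steps=[
    {"slide":[0,0,0],"rot":[0,0,-1],"grip":0},
    {"slide":[0,0,0],"rot":[0,0,-1],"grip":0},
    {"slide":[0,0,0],"rot":[0,0,-1],"grip":0},
    {"slide":[0,0,0],"rot":[0,0,0],"grip":0},
    {"slide":[0,0,0],"rot":[0,0,0],"grip":0},
    {"slide":[0,0,0],"rot":[0,0,0],"grip":0},
    {"slide":[0,0,0],"rot":[0,0,0],"grip":0},
    {"slide":[0,0,0],"rot":[0,0,0],"grip":0},
  ],
)

```text
time: 21.85
ee_pos: [0.6334, 0.0464, 0.0401]
eef_rot: [0.997, 0.078, 0.0, -0.0]
ft_force: [0.5, 4.8, -3.8]
width: 0.0137
grip_force: 40.3
```

Run:
```python
from h import *
s=sensors.read_state();print(s['ft_force'],s['torque'],np.degrees(2*np.arctan2(s['eef_rot'][1],s['eef_rot'][0])))
```

```text
[ 0.48163809  4.8178048  -3.76444729] [ 1.51035464 -0.25639793  0.11802285] 8.971273175692753
```

The stop is reached: about 97° turned, with torque and force rising. I'll ease back, lower the flange onto the rail, release and lift.

>>> arm_command(
  steps=[
    {"slide":[0,0,-0.0005],"rot":[0,0,2],"grip":0},
    {"slide":[0,0,-0.0005],"rot":[0,0,0],"grip":0},
    {"slide":[0,0,-0.0005],"rot":[0,0,0],"grip":0},
    {"slide":[0,0,-0.0005],"rot":[0,0,0],"grip":0},
    {"slide":[0,0,0],"rot":[0,0,0],"grip":0},
    {"slide":[0,0,0],"rot":[0,0,0],"grip":0},
    {"slide":[0,0,0],"rot":[0,0,0],"grip":0},
    {"slide":[0,0,0],"rot":[0,0,0],"grip":0},
  ],
)

```text
time: 22.85
ee_pos: [0.6335, 0.046, 0.0398]
eef_rot: [0.995, 0.095, 0.0, 0.0]
ft_force: [-7.4, 3.5, 12.7]
width: 0.0134
grip_force: 39.9
```

>>> arm_command(
  steps=[
    {"slide":[0,0,0],"rot":[0,0,0],"grip":0.6},
    {"slide":[0,0,0],"rot":[0,0,0],"grip":0.6},
    {"slide":[0,0,0],"rot":[0,0,0],"grip":0.6},
    {"slide":[0,0,0],"rot":[0,0,0],"grip":0.6},
    {"slide":[0,0,0.02],"rot":[0,0,0],"grip":0.6},
    {"slide":[0,0,0.04],"rot":[0,0,0],"grip":0.6},
    {"slide":[0,0,0.05],"rot":[0,0,0],"grip":0.6},
    {"slide":[0,0,0.05],"rot":[0,0,0],"grip":0.6},
  ],
)

```text
time: 23.85
ee_pos: [0.6333, 0.0462, 0.2013]
eef_rot: [0.995, 0.096, 0.001, 0.0]
ft_force: [1.2, -0.1, -0.2]
width: 0.0521
grip_force: 0.0
```

>>> arm_command(
  steps=[
    {"slide":[-0.033,-0.0085,0],"rot":[0,0,0],"grip":1},
    {"slide":[-0.033,-0.0085,0],"rot":[0,0,0],"grip":1},
    {"slide":[-0.033,-0.0085,0],"rot":[0,0,0],"grip":1},
    {"slide":[-0.033,-0.0085,0],"rot":[0,0,0],"grip":1},
    {"slide":[-0.033,-0.0085,0],"rot":[0,0,0],"grip":1},
    {"slide":[-0.034,-0.0095,0],"rot":[0,0,0],"grip":1},
    {"slide":[0,0,0],"rot":[0,0,0],"grip":1},
    {"slide":[0,0,0],"rot":[0,0,0],"grip":1},
  ],
)

```text
time: 24.85
ee_pos: [0.4351, -0.0057, 0.1992]
eef_rot: [0.995, 0.096, 0.001, 0.0]
ft_force: [0.4, 0.6, -0.8]
width: 0.0868
grip_force: 0.0
```

```bash
cat > post.py <<'E'
from h import *
def seg(p,mask,z,c0,rad=60):
    n,l,st,ce=cv2.connectedComponentsWithStats(mask.astype(np.uint8));best=None
    for i in range(1,n):
        if st[i,4]>30 and np.hypot(*(ce[i]-c0))<rad and (best is None or st[i,4]>best[1][4]): best=(ce[i],st[i])
    return best
E
python3 - <<'E'
from post import *
np.set_printoptions(precision=4,suppress=True)
s=sensors.read_state();print(s['ee_pos'],s['eef_rot'],s['width'])
w=shot('wrist','w7.png');t=shot('top','t7.png');c=shot('scene','s7.png')
for n,p in(('w',w),('s',c),('t',t)):
    for r in eyes.look_for('roll_center',p):
        print(n,r['conf'],np.array(r['bbox']))
    print(' pred',proj(p,[.4342,-.006,.05]),proj(p,[.4342,-.006,.0]),'tool',proj(p,[s['ee_pos'][0],s['ee_pos'][1],.05]))
# brown core hole in wrist: dark brown near the prediction
im=w['pixels'].astype(int)
wh=(im.min(2)>150)&(im.max(2)-im.min(2)<25)
print(seg(w,wh,.05,proj(w,[.4342,-.006,.05])))
# post in scene: top & flange
cc=c['pixels'].astype(int);bl=(cc[...,2]>cc[...,0]+50)
b=seg(c,bl,.032,proj(c,[.634,.046,.032]),25);print('flange scene',b,onz(c,b[0],.031) if b else 0, 'pred',proj(c,[.634,.046,.032]))
tt=t['pixels'].astype(int);bl=(tt[...,2]>tt[...,0]+50)
b=seg(t,bl,.032,proj(t,[.634,.046,.032]),25);print('flange top',b,onz(t,b[0],.032) if b else 0)
A=cv2.resize(c['pixels'][150:280,230:360],(500,500),interpolation=cv2.INTER_CUBIC)
B=cv2.resize(w['pixels'],(300,225));B=np.vstack([B,cv2.resize(t['pixels'][160:310,220:360],(300,275),interpolation=cv2.INTER_CUBIC)])
cv2.imwrite('pics/x7.png',np.hstack([A,B])[...,::-1])
E
```

```text
[ 0.4351 -0.0057  0.1992] [0.9954 0.0956 0.001  0.0003] 0.0868145505215768
w 0.75 [249.1 163.  303.7 218.8]
 pred [278.4696 190.8695] [278.3624 182.2295] tool [278.3292 190.0996]
s 0.93 [368.3 252.4 411.  299.4]
 pred [391.459  266.7459] [386.7171 281.6901] tool [390.9458 266.4715]
t 0.6 [295.3 283.  325.  301.3]
 pred [310.9932 297.4828] [308.7241 295.2204] tool [310.8429 297.0772]
(array([276.1785, 189.5178]), array([ 250,  164,   53,   53, 1597], dtype=int32))
flange scene (array([297.2432, 213.3784]), array([284, 203,  26,  19, 222], dtype=int32)) [0.6303 0.0497 0.031 ] pred [297.729  210.9233]
flange top (array([288.5635, 209.7183]), array([279, 199,  21,  21, 252], dtype=int32)) [0.6338 0.0459 0.032 ]
```

View pics/x7.png

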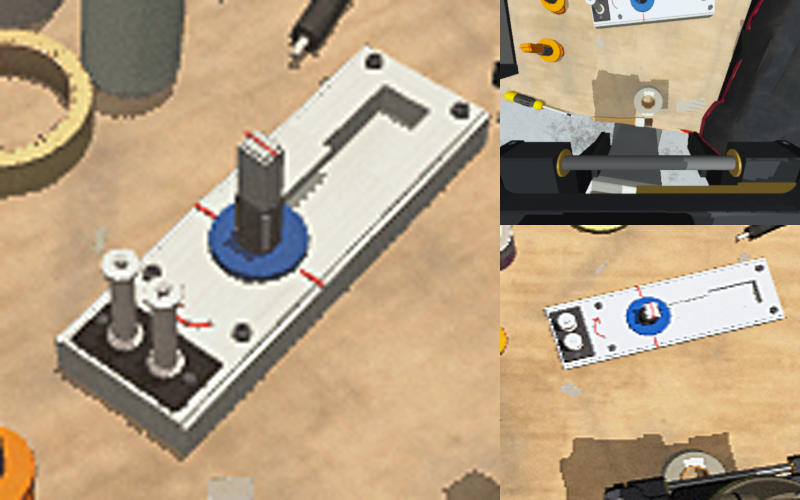

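The picture shows the post locked upright on its flange between the red marks, with its red line across the rail. The roll is centred at wrist (276.5,190.5), so I'll descend over it.

>>> arm_command(
  steps=[
    {"slide":[0,0.002,-0.04],"rot":[0,0,0],"grip":1},
    {"slide":[0,0,-0.045],"rot":[0,0,0],"grip":1},
    {"slide":[0,0,-0.045],"rot":[0,0,0],"grip":1},
    {"slide":[0,0,-0.035],"rot":[0,0,0],"grip":1},
    {"slide":[0,0,-0.02],"rot":[0,0,0],"grip":1},
    {"slide":[0,0,-0.006],"rot":[0,0,0],"grip":1},
    {"slide":[0,0,-0.006],"rot":[0,0,0],"grip":1},
    {"slide":[0,0,0],"rot":[0,0,0],"grip":1},
  ],
)

```text
time: 26.15
ee_pos: [0.4347, -0.0039, 0.0014]
eef_rot: [0.995, 0.095, 0.0, 0.0]
ft_force: [0.2, 0.2, 0.2]
width: 0.0868
grip_force: 0.0
```

>>> arm_command(
  steps=[
    {"slide":[0,0,-0.002],"rot":[0,0,0],"grip":0.4},
    {"slide":[0,0,-0.002],"rot":[0,0,0],"grip":0.4},
    {"slide":[0,0,0],"rot":[0,0,0],"grip":0.4},
    {"slide":[0,0,0],"rot":[0,0,0],"grip":0.4},
    {"slide":[0,0,0],"rot":[0,0,0],"grip":0.4},
    {"slide":[0,0,0],"rot":[0,0,0],"grip":0.4},
    {"slide":[0,0,0],"rot":[0,0,0],"grip":0.4},
    {"slide":[0,0,0],"rot":[0,0,0],"grip":0.4},
  ],
  newtons=20,
)

```text
time: 27.15
ee_pos: [0.4343, -0.004, -0.0029]
eef_rot: [0.995, 0.095, -0.0, 0.0]
ft_force: [-0.2, -0.2, -0.5]
width: 0.0661
grip_force: 20.0
```

>>> arm_command(
  steps=[
    {"slide":[0,0,0.02],"rot":[0,0,0],"grip":0.4},
    {"slide":[0,0,0.04],"rot":[0,0,0],"grip":0.4},
    {"slide":[0,0,0.04],"rot":[0,0,0],"grip":0.4},
    {"slide":[0,0,0.03],"rot":[0,0,0],"grip":0.4},
    {"slide":[0.041,0.012,0],"rot":[0,0,0],"grip":0.4},
    {"slide":[0.042,0.012,0],"rot":[0,0,0],"grip":0.4},
    {"slide":[0.042,0.012,0],"rot":[0,0,0],"grip":0.4},
    {"slide":[0,0,0],"rot":[0,0,0],"grip":0.4},
  ],
  newtons=25,
)

```text
time: 28.15
ee_pos: [0.5608, 0.0334, 0.126]
eef_rot: [0.995, 0.096, -0.0, -0.001]
ft_force: [-1.4, -0.2, -1.9]
width: 0.0655
grip_force: 25.0
```

Run:
```python
from post import *
np.set_printoptions(precision=4,suppress=True)
s=sensors.read_state();print(s['ee_pos'],s['eef_rot'],s['width'],s['ft_force'])
w=shot('wrist','w8.png');T=np.array(s['ee_pos']);a=2*np.arctan2(s['eef_rot'][1],s['eef_rot'][0])
tx=np.array([np.cos(a),np.sin(a)]);ty=np.array([np.sin(a),-np.cos(a)])
im=w['pixels'].astype(int)
bl=(im[...,2]>im[...,0]+50)
n,l,st,ce=cv2.connectedComponentsWithStats(bl.astype(np.uint8))
for i in range(1,n):
    if st[i,4]>100:
        x,y,ww,hh,A=st[i];q=onz(w,(x+ww/2-.5,y+hh/2-.5),.032)[:2];print('blue',st[i],q,(q-T[:2])@tx,(q-T[:2])@ty)
rd=(im[...,0]>im[...,1]+60)&(im[...,0]>im[...,2]+60)
pt=proj(w,[.635,.0463,.1]);print('pred top',pt)
b=seg(w,rd,.1,pt,25);
if b: q=onz(w,b[0],.101)[:2];print('redline',b,q,(q-T[:2])@tx,(q-T[:2])@ty)
wh=(im.min(2)>120)&(im.max(2)-im.min(2)<30)
zt=T[2]+.0029+.05
pr=proj(w,[T[0],T[1],zt]);print('pred roll',pr)
b=seg(w,wh,zt,pr,60)
if b:
    x,y,ww,hh,A=b[1];print('roll',b)
    for v in(y,y+hh-1): q=onz(w,(x+ww/2-.5,v),zt)[:2]-T[:2];print(q@tx,q@ty)
cv2.imwrite('pics/x8.png',cv2.resize(w['pixels'][60:300,160:400],(590,590),interpolation=cv2.INTER_CUBIC)[...,::-1])
```

```text
[0.5608 0.0334 0.126 ] [ 0.9954  0.0961 -0.0004 -0.0008] 0.06552596804688547 [-1.3533 -0.2031 -1.8624]
blue [ 254   98   51   54 1534] [0.6359 0.0478] 0.07650662850919314 0.0003217156406021475
pred top [280.9217 128.5551]
redline (array([279.6829, 125.9024]), array([279, 114,   2,  28,  41], dtype=int32)) [0.6367 0.0476] 0.0772238759015152 0.0006669051126670122
pred roll [278.9721 275.4083]
roll (array([277.8251, 253.6672]), array([ 220,  220,  116,   70, 4666], dtype=int32))
0.032423996036883104 -0.0007684675716513234
-0.008588542559604284 -0.0008253009208673784
```

View pics/x8.png

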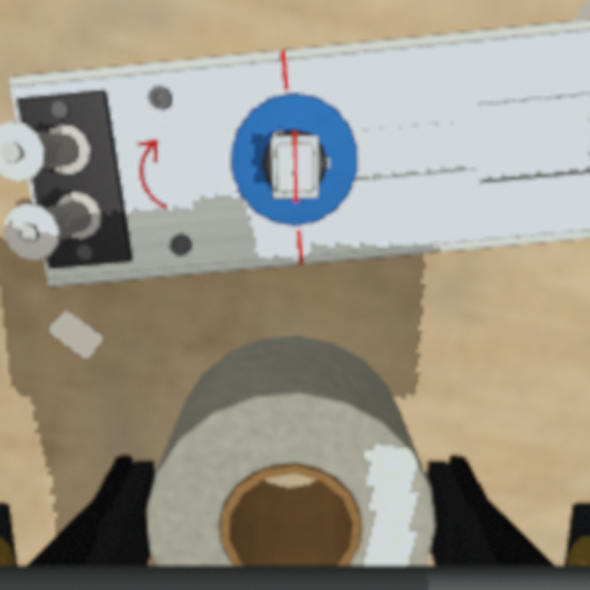

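The wrist view shows the post's red-line top at about crop (295,165) and the held roll's bore at about (290,525). The post is 77.7 mm ahead of the roll and 1.4 mm to the right. I'll move over it.

>>> arm_command(
  steps=[
    {"slide":[0.02,0.0035,0],"rot":[0,0,0],"grip":0.4},
    {"slide":[0.02,0.0035,0],"rot":[0,0,0],"grip":0.4},
    {"slide":[0.02,0.0035,0],"rot":[0,0,0],"grip":0.4},
    {"slide":[0.0165,0.003,0],"rot":[0,0,0],"grip":0.4},
    {"slide":[0,0,0],"rot":[0,0,0],"grip":0.4},
    {"slide":[0,0,0],"rot":[0,0,0],"grip":0.4},
    {"slide":[0,0,0],"rot":[0,0,0],"grip":0.4},
    {"slide":[0,0,0],"rot":[0,0,0],"grip":0.4},
  ],
)

```text
time: 29.2
ee_pos: [0.6355, 0.0454, 0.1273]
eef_rot: [0.995, 0.095, 0.0, 0.0]
ft_force: [-0.3, 0.4, -1.3]
width: 0.0663
grip_force: 25.0
```

Run:
```python
from h import *
P=[]
for i in range(5):
    s=sensors.read_state();P.append(s['ee_pos']);shot('top')
print(np.mean(P,0),s['ft_force'],s['torque'])
```

```text
[0.63565302 0.04545055 0.12722346] [-0.16124413  0.31403004 -0.79389188] [0.01381934 0.05092933 0.007759  ]
```

>>> arm_command(
  steps=[
    {"slide":[0.0017,0.0014,0],"rot":[0,0,0],"grip":0.4},
    {"slide":[0,0,-0.01],"rot":[0,0,0],"grip":0.4},
    {"slide":[0,0,-0.01],"rot":[0,0,0],"grip":0.4},
    {"slide":[0,0,-0.005],"rot":[0,0,0],"grip":0.4},
    {"slide":[0,0,-0.003],"rot":[0,0,0],"grip":0.4},
    {"slide":[0,0,-0.003],"rot":[0,0,0],"grip":0.4},
    {"slide":[0,0,-0.002],"rot":[0,0,0],"grip":0.4},
    {"slide":[0,0,0],"rot":[0,0,0],"grip":0.4},
  ],
)

```text
time: 30.45
ee_pos: [0.6375, 0.0469, 0.094]
eef_rot: [0.995, 0.095, -0.0, 0.0]
ft_force: [0.7, -0.5, -1.5]
width: 0.0657
grip_force: 25.0
```

>>> arm_command(
  steps=[
    {"slide":[0,0,-0.004],"rot":[0,0,0],"grip":0.4},
    {"slide":[0,0,-0.004],"rot":[0,0,0],"grip":0.4},
    {"slide":[0,0,-0.004],"rot":[0,0,0],"grip":0.4},
    {"slide":[0,0,-0.004],"rot":[0,0,0],"grip":0.4},
    {"slide":[0,0,-0.004],"rot":[0,0,0],"grip":0.4},
    {"slide":[0,0,-0.004],"rot":[0,0,0],"grip":0.4},
    {"slide":[0,0,-0.004],"rot":[0,0,0],"grip":0.4},
    {"slide":[0,0,0],"rot":[0,0,0],"grip":0.4},
  ],
)

```text
time: 31.45
ee_pos: [0.6373, 0.0469, 0.0657]
eef_rot: [0.995, 0.095, -0.0, 0.0]
ft_force: [0.1, 0.0, -2.3]
width: 0.0655
grip_force: 25.0
```

>>> arm_command(
  steps=[
    {"slide":[0,0,-0.004],"rot":[0,0,0],"grip":0.4},
    {"slide":[0,0,-0.004],"rot":[0,0,0],"grip":0.4},
    {"slide":[0,0,-0.003],"rot":[0,0,0],"grip":0.4},
    {"slide":[0,0,0],"rot":[0,0,0],"grip":0.4},
    {"slide":[0,0,0],"rot":[0,0,0],"grip":0.4},
    {"slide":[0,0,0],"rot":[0,0,0],"grip":0.4},
    {"slide":[0,0,0],"rot":[0,0,0],"grip":0.4},
    {"slide":[0,0,0],"rot":[0,0,0],"grip":0.4},
  ],
)

```text
time: 32.45
ee_pos: [0.6375, 0.047, 0.0551]
eef_rot: [0.995, 0.095, 0.0, 0.0]
ft_force: [0.2, -0.3, -1.9]
width: 0.0657
grip_force: 25.0
```

>>> arm_command(
  steps=[
    {"slide":[0,0,-0.004],"rot":[0,0,0],"grip":0.4},
    {"slide":[0,0,-0.004],"rot":[0,0,0],"grip":0.4},
    {"slide":[0,0,-0.004],"rot":[0,0,0],"grip":0.4},
    {"slide":[0,0,-0.004],"rot":[0,0,0],"grip":0.4},
    {"slide":[0,0,-0.004],"rot":[0,0,0],"grip":0.4},
    {"slide":[0,0,-0.002],"rot":[0,0,0],"grip":0.4},
    {"slide":[0,0,-0.002],"rot":[0,0,0],"grip":0.4},
    {"slide":[0,0,0],"rot":[0,0,0],"grip":0.4},
  ],
)

```text
time: 33.45
ee_pos: [0.6375, 0.047, 0.031]
eef_rot: [0.995, 0.095, -0.0, 0.0]
ft_force: [-1.3, 0.4, -1.0]
width: 0.0658
grip_force: 25.0
```

>>> arm_command(
  steps=[
    {"slide":[0,0,-0.001],"rot":[0,0,0],"grip":0.4},
    {"slide":[0,0,-0.0005],"rot":[0,0,0],"grip":0.4},
    {"slide":[0,0,-0.0005],"rot":[0,0,0],"grip":0.4},
    {"slide":[0,0,0],"rot":[0,0,0],"grip":0.4},
    {"slide":[0,0,0],"rot":[0,0,0],"grip":0.4},
    {"slide":[0,0,0],"rot":[0,0,0],"grip":0.4},
    {"slide":[0,0,0],"rot":[0,0,0],"grip":0.4},
    {"slide":[0,0,0],"rot":[0,0,0],"grip":0.4},
  ],
)

```text
time: 34.45
ee_pos: [0.6376, 0.047, 0.0292]
eef_rot: [0.995, 0.095, 0.0, 0.0]
ft_force: [-0.4, -0.1, 0.6]
width: 0.0657
grip_force: 25.0
```

>>> arm_command(
  steps=[
    {"slide":[0,0,-0.0005],"rot":[0,0,0],"grip":0.4},
    {"slide":[0,0,-0.0003],"rot":[0,0,0],"grip":0.4},
    {"slide":[0,0,0],"rot":[0,0,0],"grip":0.4},
    {"slide":[0,0,0],"rot":[0,0,0],"grip":0.4},
    {"slide":[0,0,0],"rot":[0,0,0],"grip":0.4},
    {"slide":[0,0,0],"rot":[0,0,0],"grip":0.4},
    {"slide":[0,0,0],"rot":[0,0,0],"grip":0.4},
    {"slide":[0,0,0],"rot":[0,0,0],"grip":0.4},
  ],
)

```text
time: 35.45
ee_pos: [0.6377, 0.047, 0.0291]
eef_rot: [0.995, 0.095, 0.0, 0.0]
ft_force: [-3.6, 0.0, 6.3]
width: 0.0657
grip_force: 25.0
```

Contact is firm: z stopped at 0.0291 as predicted, and fz is 6 N up. I'll release gently and lift away.

>>> arm_command(
  steps=[
    {"slide":[0,0,0.0003],"rot":[0,0,0],"grip":0.85},
    {"slide":[0,0,0],"rot":[0,0,0],"grip":0.95},
    {"slide":[0,0,0],"rot":[0,0,0],"grip":0.95},
    {"slide":[0,0,0],"rot":[0,0,0],"grip":0.95},
    {"slide":[0,0,0],"rot":[0,0,0],"grip":0.95},
    {"slide":[0,0,0.01],"rot":[0,0,0],"grip":0.95},
    {"slide":[0,0,0.02],"rot":[0,0,0],"grip":0.95},
    {"slide":[0,0,0.04],"rot":[0,0,0],"grip":0.95},
  ],
)

```text
time: 36.45
ee_pos: [0.6368, 0.0469, 0.0994]
eef_rot: [0.995, 0.095, -0.001, -0.0]
ft_force: [-0.2, -0.9, 0.1]
width: 0.0829
grip_force: 0.0
```

>>> arm_command(
  steps=[
    {"slide":[0,0,0.05],"rot":[0,0,0],"grip":0.95},
    {"slide":[0,0,0.04],"rot":[0,0,0],"grip":0.95},
    {"slide":[-0.04,0,0],"rot":[0,0,0],"grip":0.95},
    {"slide":[-0.04,0,0],"rot":[0,0,0],"grip":0.95},
    {"slide":[-0.04,0,0],"rot":[0,0,0],"grip":0.95},
    {"slide":[0,0,0],"rot":[0,0,0],"grip":0.95},
    {"slide":[0,0,0],"rot":[0,0,0],"grip":0.95},
    {"slide":[0,0,0],"rot":[0,0,0],"grip":0.95},
  ],
)

```text
time: 37.45
ee_pos: [0.5184, 0.047, 0.189]
eef_rot: [0.995, 0.095, 0.0, -0.0]
ft_force: [0.1, 0.4, -0.5]
width: 0.0825
grip_force: 0.0
```

Run:
```python
from post import *
np.set_printoptions(precision=4,suppress=True)
s=sensors.read_state();print(s['time'],s['ee_pos'],s['ft_force'])
c=shot('scene');t=shot('top');w=shot('wrist')
for n,p in(('s',c),('t',t),('w',w)):
    for k in('roll_center','cleaner_can','tape_roll'):
        for r in eyes.look_for(k,p)[:2]: print(n,k,r['conf'],np.array(r['bbox']))
P=np.array([.6353,.0463])
for n,p in(('s',c),('t',t),('w',w)):
    q=np.array([proj(p,[P[0]+.033*np.cos(a),P[1]+.033*np.sin(a),z]) for a in np.linspace(0,6.28,60) for z in(.032,.082)])
    print(n,'expected roll bbox',q.min(0),q.max(0))
# red line on post top, expected z .101
for n,p in(('s',c),('w',w)):
    im=p['pixels'].astype(int);rd=(im[...,0]>im[...,1]+60)&(im[...,0]>im[...,2]+60)
    pt=proj(p,[*P,.101]);b=seg(p,rd&True,.1,pt,12);n2,l,st,ce=cv2.connectedComponentsWithStats(rd.astype(np.uint8));
    print(n,'top pred',pt,[ (ce[i],st[i,2:5]) for i in range(1,n2) if np.hypot(*(ce[i]-pt))<12])
```

```text
37.45 [0.5184 0.047  0.189 ] [ 0.1278  0.3649 -0.4641]
s roll_center 0.57 [277.4 180.1 315.9 225.7]
s cleaner_can 0.82 [176.7 177.  213.  249. ]
s tape_roll 0.73 [205.4 156.  255.  200.2]
s tape_roll 0.37 [276.8 181.1 315.1 225.6]
t roll_center 0.77 [276.4 192.7 305.8 223.3]
t cleaner_can 0.68 [196.1 152.6 228.1 187. ]
t tape_roll 0.85 [247.1 120.8 287.6 162.1]
w roll_center 0.96 [266.5  42.4 336.7 115.2]
s expected roll bbox [279.5539 180.0062] [315.8348 224.4824]
t expected roll bbox [274.2393 191.9346] [304.4872 223.1911]
w expected roll bbox [268.0173  42.7139] [337.7859 118.4024]
s top pred [297.875  186.6388] [(array([297.4545, 186.9091]), array([ 8,  7, 11], dtype=int32)), (array([289.3333, 191.    ]), array([2, 3, 3], dtype=int32)), (array([304. , 190.5]), array([1, 2, 2], dtype=int32)), (array([305. , 193.5]), array([1, 2, 2], dtype=int32)), (array([303., 197.]), array([3, 3, 3], dtype=int32))]
w top pred [304.5756  79.5065] [(array([303.375,  68.625]), array([2, 5, 8], dtype=int32)), (array([303.25,  89.  ]), array([2, 6, 8], dtype=int32))]
```

The roll's boxes match a roll seated flat on the flange in all three views, and the post top and bystanders are where they should be. Handing in.

```bash
python3 -c "
from bench import order
print(order.close_job())"
```

```text
the job is handed in; nothing more can be done
None
```

The job is handed in at about 37 s: the post is locked at the red marks, the label roll sits flat on its blue flange with the gripper clear, and the spray can and tape roll look unmoved in the final images; no verdict came back.

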